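# Hang washed type carriers on the drying rail and set the dryer's timer

## Task

Hang every coloured type carrier that is on the table on the dryer's rail: hook each on at the open end, short of the guard bars, and slide it along until its strap is centred over the band of its own colour; they cannot pass one another, so the one with the band furthest in goes first. Then set the timer dial to as many clicks past its red zero dot as carriers were hung, and after that press the green start button right down and let it go. Leave the ink tin, the bottle and the wooden block where they are.

Things in the scene. Friction and masses are not known exactly. Their poses are not given: they have to be found in the camera images.
- carrier_blue: blue carrier (may be absent), 0.3 kg; origin: centre of its underside. Tray 64 (x) by 56 (y), 30 mm high. At x -17 mm rises a strap 20 wide (y), 3 thick, bent over into a hook open to +x: lip at x +17 mm down to z 78 mm, 31 mm wide inside, roof-shaped (40 deg) underside with ridge at z 105 mm. On top, over the origin, a blue grip block 12 (x) by 20 (y), z 107 to 143 mm.
- band_blue (a point): middle of the blue band (24 mm long) on the rail's axis; y along the rail to the blower, z up, x away from the robot. A carrier hung here has its origin 97 mm below. From the open end: green, yellow, red, blue, 80 mm apart.
- carrier_red: red carrier (may be absent), 0.3 kg; origin: centre of its underside. Tray 64 (x) by 56 (y), 30 mm high. At x -17 mm rises a strap 20 wide (y), 3 thick, bent over into a hook open to +x: lip at x +17 mm down to z 78 mm, 31 mm wide inside, roof-shaped (40 deg) underside with ridge at z 105 mm. On top, over the origin, a red grip block 12 (x) by 20 (y), z 107 to 143 mm.
- band_red (a point): middle of the red band (24 mm long) on the rail's axis; y along the rail to the blower, z up, x away from the robot. A carrier hung here has its origin 97 mm below. From the open end: green, yellow, red, blue, 80 mm apart.
- carrier_yellow: yellow carrier (may be absent), 0.3 kg; origin: centre of its underside. Tray 64 (x) by 56 (y), 30 mm high. At x -17 mm rises a strap 20 wide (y), 3 thick, bent over into a hook open to +x: lip at x +17 mm down to z 78 mm, 31 mm wide inside, roof-shaped (40 deg) underside with ridge at z 105 mm. On top, over the origin, a yellow grip block 12 (x) by 20 (y), z 107 to 143 mm.
- band_yellow (a point): middle of the yellow band (24 mm long) on the rail's axis; y along the rail to the blower, z up, x away from the robot. A carrier hung here has its origin 97 mm below. From the open end: green, yellow, red, blue, 80 mm apart.
- carrier_green: green carrier (may be absent), 0.3 kg; origin: centre of its underside. Tray 64 (x) by 56 (y), 30 mm high. At x -17 mm rises a strap 20 wide (y), 3 thick, bent over into a hook open to +x: lip at x +17 mm down to z 78 mm, 31 mm wide inside, roof-shaped (40 deg) underside with ridge at z 105 mm. On top, over the origin, a green grip block 12 (x) by 20 (y), z 107 to 143 mm.
- band_green (a point): middle of the green band (24 mm long) on the rail's axis; y along the rail to the blower, z up, x away from the robot. A carrier hung here has its origin 97 mm below. From the open end: green, yellow, red, blue, 80 mm apart.
- entry (a point): middle of the rail's open end, on its axis, 100 mm before the green band, axes like the bands'. The rail is a round level bar 12 mm thick, axis 144 mm above the table. Its posts stand 55 mm to the -y and 385 mm to the +y side of this point.
- dryer: fixed dryer; origin on the table below the rail, y along the rail. Plinth 150 deep, 20 mm high. From y -100 to +215 mm two 10 mm guard bars run 50 mm before and behind the rail, 130 mm above the table (uprights at x +-62): there carriers can only be slid in from the entry (y -160), strap between bar and rail. Bands at y -60, 20, 100, 180; blue blower from y 270, 170 mm high.
- timer: fixed timer box 120 (x) by 200 (y) by 60 mm; origin: centre of its underside. Dial axis vertical at x 0, y +45 mm; green start button at x 0, y -58. Ten dots, 30 deg apart, on a circle of radius 42 mm round the dial: the larger red one is zero, 135 deg anticlockwise from the box's x axis; the white ones follow it clockwise (from above).
- dial_grip (a point): on the dial's axis, at the height to grip, 94 mm above the table. The dial has a black bar handle 46 long, 14 thick, 34 mm high (top 105 mm above the table); this frame's x runs along the bar to its white pointer line and turns with the dial.
- dial (a joint): dial angle: 0 with the pointer at the red dot, growing clockwise from above, pi/6 a click (dot), stops at 0 and 9 clicks (4.71). Snaps into the nearest click when let go; about 0.08 N m to turn over a click. Starts 6 to 8 clicks past zero.
- start_top (a point): centre of the top of the green start button (28 mm across, 78 mm above the table); press it straight down
- start (a joint): travel of the start button: 0 up, 0.006 fully down (about 5 N), springs back
- ink_tin: bystander: ink tin with an orange label, 72 mm across, 70 mm high, origin under its centre
- wash_bottle: bystander: green bottle with a pale label, 60 mm across, 160 mm high, origin under its centre
- furniture: bystander: wooden furniture block 30 by 120 by 23 mm, origin under its centre

How it is judged (in metres and radians):
On the way, in this order (a step that is already met when the one before it is completed fails the run):
1. every carrier present hangs on the rail over its own band (y of carrier_blue in the frame of band_blue between -0.014 and 0.014 m and x of carrier_blue in the frame of band_blue between -0.03 and 0.03 m and z of carrier_blue in the frame of band_blue between -0.109 and -0.085 m and angle between each of carrier_blue, carrier_red, carrier_yellow, carrier_green's own z axis and vertical below 0.3 rad and linear speed of each of carrier_blue, carrier_red, carrier_yellow, carrier_green below 0.06 m/s and y of carrier_red in the frame of band_red between -0.014 and 0.014 m and x of carrier_red in the frame of band_red between -0.03 and 0.03 m and z of carrier_red in the frame of band_red between -0.109 and -0.085 m and y of carrier_yellow in the frame of band_yellow between -0.014 and 0.014 m and x of carrier_yellow in the frame of band_yellow between -0.03 and 0.03 m and z of carrier_yellow in the frame of band_yellow between -0.109 and -0.085 m and y of carrier_green in the frame of band_green between -0.014 and 0.014 m and x of carrier_green in the frame of band_green between -0.03 and 0.03 m and z of carrier_green in the frame of band_green between -0.109 and -0.085 m), for 0.2 s.
2. the dial stands as many clicks past zero as there are carriers (((value of joint dial between 1.4208 and 1.7208 rad and ((height (world z) of carrier_blue below -50 m and height (world z) of entry above -50 m) or (height (world z) of carrier_red below -50 m and height (world z) of entry above -50 m) or (height (world z) of carrier_yellow below -50 m and height (world z) of entry above -50 m) or (height (world z) of carrier_green below -50 m and height (world z) of entry above -50 m))) or (value of joint dial between 1.9444 and 2.2444 rad and (height (world z) of carrier_blue above -50 m or height (world z) of entry below -50 m) and (height (world z) of carrier_red above -50 m or height (world z) of entry below -50 m) and (height (world z) of carrier_yellow above -50 m or height (world z) of entry below -50 m) and (height (world z) of carrier_green above -50 m or height (world z) of entry below -50 m))) and velocity of joint dial between -0.1 and 0.1 rad/s), for 0.5 s.
3. the start button is pressed right down (value of joint start above 0.0045 m), for 0.05 s.
At the end, for the whole second after the job is handed in: Every carrier present hangs still and upright (within 17 deg) on the rail with its middle within 14 mm of the middle of its own colour's band, the dial stands (within 0.15 rad) at as many clicks past zero as there are carriers, and the start button has been pressed after that and is up again (all of step 1 and ((value of joint dial between 1.4208 and 1.7208 rad and ((height (world z) of carrier_blue below -50 m and height (world z) of entry above -50 m) or (height (world z) of carrier_red below -50 m and height (world z) of entry above -50 m) or (height (world z) of carrier_yellow below -50 m and height (world z) of entry above -50 m) or (height (world z) of carrier_green below -50 m and height (world z) of entry above -50 m))) or (value of joint dial between 1.9444 and 2.2444 rad and (height (world z) of carrier_blue above -50 m or height (world z) of entry below -50 m) and (height (world z) of carrier_red above -50 m or height (world z) of entry below -50 m) and (height (world z) of carrier_yellow above -50 m or height (world z) of entry below -50 m) and (height (world z) of carrier_green above -50 m or height (world z) of entry below -50 m))) and value of joint start below 0.002 m); the robot touches nothing.
It fails at once if a bystander (ink tin, bottle or wooden block) is shifted by more than 30 mm or tipped (distance of any of ink_tin, wash_bottle, furniture from where it was at the start of the episode above 0.03 m or angle between any of ink_tin, wash_bottle, furniture's own z axis and vertical above 0.4 rad).
Of carrier_blue, carrier_red, carrier_yellow, carrier_green only 3 to 4 are there at a start; the rules pass over those that are not, and their reading is None.
At some moment in a run one of carrier_blue, carrier_red, carrier_yellow, carrier_green may be knocked a few centimetres aside while the robot is not near it.
It also fails if it takes over 210 s, if anything falls off the work surface, if the arm or the gripper's body presses on something with over 40 N, if the wrist force passes 120 N, or if a joint passes its speed limit or range.

## Robot

A 6-joint arm with a two-finger parallel gripper is mounted at the origin on the work surface. World frame = base frame: x ahead of the robot, y to its left, z up, the work surface at z = 0. Lengths are in mm, angles in degrees, forces in N, time in s.
With the tool pointing down it reaches from about 350 to 850 mm from the base axis. Payload 8.1 kg.
Tool frame: the origin (TCP) lies midway between the tips of the shut fingers; the grasp point (between the pads) lies 19 mm behind it; z points along the fingers, y is the line along which they close (so a half turn about z gives the same grasp; the last joint's range is limited). The gripper opens to 85 mm and grips with 20 to 120 N. Pads are 22 mm wide; open, the fingers measure 114 mm over their backs; the gripper's body (76 mm by 85 mm) begins 54 mm behind the grasp point. The pads swing forward as they close: fully open they stand 13 mm farther back than shut.
Start: joints at [69.534, 7.471, 85.268, -0, 87.261, -4.893], TCP at [161.057, 577.984, 231.292] pointing down, gripper open.
Joint ranges: [-169.43, 169.43], [-51.17, 129.36], [1.28, 143.12], [-76.62, 256.62], [0, 156.53], [-152.29, 152.29]. Speed limits (degrees/s): [136.94, 136.94, 159.86, 180, 180, 180].

## Interface

Orientations are given as [roll, pitch, yaw] about the fixed x, y, z axes, in that order (R = Rz(yaw) Ry(pitch) Rx(roll)).
In Python, from bench import sense, snapshot, order, finder gives the robot as it stands.
- The arm moves only by the tool send_rows, never from a script. Its argument "steps" is a list of rows, each a list of 2 entries, a list of its own where there are three numbers: the shift along the world's x, y, z in units of 30 mm (1.0 is 30 mm), then the turn, a rotation vector about the world's x, y, z in rad. In form: [[[dx, dy, dz], [wx, wy, wz]], ...]. A call has 1 to 10 rows; each row is the pose to reach, as a shift and turn from the pose commanded when the call began; what a row does not reach only later rows make up. A row lasts 1/8 s, in which the tool goes at most 62.5 mm and 10.7 degrees, less where a joint would pass 70% of its speed; a pose out of reach is approached as far as the arm can. A call with a gripper value outside its range is refused whole. "fingers" is the closure, from 0 (fully open) to 1 (shut), set as the call begins (left out, the last holds). The fingers move at their own pace and stop on an object; "squeeze" is the grip in N (left out, the last holds). Time passes only in rows, so rows that repeat a pose let the fingers close. It gives the time, the measured TCP pose, the force, the opening and the grip force at its end, in the units of the state.
- sense(): the state, without advancing time (a new reading comes with each control period).
- snapshot(name): name is "scene" or "top"; returns a dict with "img" (420x560x3 uint8, red, green, blue), "K" (3x3 intrinsics, pixels), "k1" (the pictures are not rectified: a ray, as slopes to the right and down, at radius r is drawn at 1 + k1 r^2 times it, then the intrinsics apply), "pose" (4x4, takes a point from camera to world coordinates). Camera axes: x right, y up, looking along -z (the intrinsics and any distortion apply to the point x, -y, -z); pixel columns grow to the right and rows downward; lengths in mm; the calibration is good to about 2 mm. A picture is of the moment at which its call begins. There is no depth.
- order.hand_in(): hands the job in; it is judged then, once.
Trained networks look in the newest picture that a camera, given by its name, has taken for a name from the list of things; names that differ only in an ending like _2 or _b are one class to them, and where a whole thing is asked for, a point or a joint stands for the part that bears it (a point fixed in the world has none). Each returns a list of dicts, best first, with "confidence" (0 to 1); they miss things now and then, are a little off and sometimes report something else, mostly with a low value. They report only what shows in the picture. A call takes as long as a camera call.
- finder.find_in(label, camera): "box" ([left, top, width, height] as shares, 0 to 1, of the picture: columns of its width, rows of its height, round what is visible of it).
- finder.trace(label, camera): "mask" (420x560 bool, what is visible of it) and "box" ([left, top, width, height] as shares, 0 to 1, of the picture: columns of its width, rows of its height, round what is visible of it).
- finder.pinpoint(label, camera): "at" ([column, row] as shares, 0 to 1, of the picture: columns of its width, rows of its height: a listed point, or the origin of a listed thing).
The state is a dict: "time": time; "joint_pos": joint angles; "qd": joint speeds; "joint_efforts": joint torques, N m; "tool_pos": TCP position; "tcp_rot": TCP orientation; "ft_force": force on the tool from outside, world axes, zero at the start; "wrist_torque": the same for the moment, N m; "finger_gap": finger opening in mm; "grip_force": force on a finger pad.
Only numpy, scipy, OpenCV 4.12 (cv2) and the standard library are available. Lean on these libraries where they do the work, as an engineer would, in place of code of your own. Each camera call takes 0.05 s, during which the arm holds its last target. There are 200 camera calls.

## Working session

There is one attempt and no reset: what is moved stays moved. The work goes in short steps, Python scripts to look and compute and a tool call to move; the robot and the scene stay as the last step left them, time stands still between calls to the robot, and variables do not carry over. Pictures are saved under pics/ and viewed, at most 14 in all, crops included, and the job is handed in when it is done.

Besides the shell and the picture viewer there is one more tool, called after ">>>" as name(argument=value, ...) on one line, values as JSON. send_rows: Moves the arm, as the interface text tells. Its arguments: {"type":"object","properties":{"steps":{"type":"array"},"fingers":{"type":"number"},"squeeze":{"type":"number"}},"required":["steps"]}

```bash
mkdir -p pics; cat > h.py <<'E'
import numpy as np, cv2
from bench import sense, snapshot, order, finder
def ray(s,uv):
    K=s['K'];k=s['k1']
    d=np.array([(uv[0]-K[0][2])/K[0][0],(uv[1]-K[1][2])/K[1][1]])
    u=d.copy()
    for _ in range(20): u=d/(1+k*(u@u))
    P=np.array(s['pose']); return P[:3,3],P[:3,:3]@np.array([u[0],-u[1],-1])
def at(s,uv,z):
    o,d=ray(s,uv); return o+d*(z-o[2])/d[2]
def proj(s,p):
    P=np.array(s['pose']);c=P[:3,:3].T@(np.array(p)-P[:3,3])
    u=np.array([c[0],-c[1]])/-c[2]; u=u*(1+s['k1']*(u@u))
    return np.array([s['K'][0][0]*u[0]+s['K'][0][2],s['K'][1][1]*u[1]+s['K'][1][2]])
def tri(rs):
    A=np.zeros((3,3));b=np.zeros(3)
    for o,d in rs:
        d=d/np.linalg.norm(d);M=np.eye(3)-np.outer(d,d);A+=M;b+=M@o
    return np.linalg.solve(A,b)
def save(s,n,crop=None,f=1):
    im=s['img'][...,::-1]
    if crop: im=im[crop[1]:crop[3],crop[0]:crop[2]]
    cv2.imwrite('pics/'+n,cv2.resize(im,None,fx=f,fy=f,interpolation=cv2.INTER_CUBIC))
def pin(l,c):
    return [(np.array(r['at'])*[560,420],round(r['confidence'],2)) for r in finder.pinpoint(l,c)]
E
python3 - <<'E'
from h import *
np.set_printoptions(precision=1,suppress=True)
S={c:snapshot(c) for c in('scene','top')}
for c in S: save(S[c],c+'0.png',f=1.4); print(c,S[c]['pose'],S[c]['K'][0][0],S[c]['k1'])
for l in 'carrier_blue carrier_red carrier_yellow carrier_green band_blue band_red band_yellow band_green entry dial_grip start_top timer dryer ink_tin wash_bottle furniture'.split():
    z=0 if l.startswith('carr') or l in('timer','dryer','ink_tin','wash_bottle','furniture') else {'dial_grip':94,'start_top':78}.get(l,144)
    for c in S:
        for a,q in pin(l,c)[:2]: print(l,c,a,q,at(S[c],a,z))
print(sense())
E
```

```text
scene [[    0.8    -0.3     0.5  1447.1]
 [    0.6     0.5    -0.7 -1148.8]
 [    0.      0.8     0.6  1140.4]
 [    0.      0.      0.      1. ]] 535.2366701811535 -0.16122506935771888
top [[   0.     1.    -0.1  497.9]
 [  -1.     0.     0.    69.1]
 [   0.     0.1    1.  1381.3]
 [   0.     0.     0.     1. ]] 396.210755834011 -0.10615440327346419
carrier_blue scene [249.9 230.5] 0.55 [454.7  47.6   0. ]
carrier_blue top [267.9 251.1] 0.55 [448.7  51.6   0. ]
carrier_red scene [282.7 201.9] 0.64 [442.3 268.5   0. ]
carrier_red top [202.9 255.5] 0.77 [429.7 277.2   0. ]
carrier_yellow scene [225.9 239.3] 0.74 [418.2 -42.8   0. ]
carrier_yellow top [296.1 261. ] 0.59 [415.9 -47.    0. ]
carrier_yellow top [369.  256.9] 0.16 [ 432.7 -303.     0. ]
carrier_green scene [171.  285.1] 0.32 [ 431.4 -328.2    0. ]
band_blue scene [308.8 196.7] 0.76 [623.5 168.3 144. ]
band_blue top [233.2 197.2] 0.77 [620.5 164.9 144. ]
band_blue top [285.6 197.9] 0.65 [620.9   0.4 144. ]
band_red scene [292.3 207. ] 0.78 [613.5  82.8 144. ]
band_red top [259.4 199.1] 0.64 [615.9  82.6 144. ]
band_yellow s
[... 1162 characters left out ...]
8 [506.8  84.    0. ]
wash_bottle top [128.2 227.1] 0.95 [523.4 544.4   0. ]
wash_bottle top [231.2 198.7] 0.34 [629.3 182.8   0. ]
furniture scene [319.3 270.9] 0.66 [776.7   3.5   0. ]
furniture top [287.4 155.7] 0.62 [785.5 -12.2   0. ]
furniture top [257.3 198.8] 0.52 [630.5  91.4   0. ]
{'time': 1.7, 'joint_pos': array([69.5,  7.5, 85.3,  0. , 87.3, -4.9]), 'qd': array([ 0. ,  0. , -0.1, -0.2,  0.1, -0. ]), 'joint_efforts': array([ -0. , -56.9, -50.1,  -0. ,   0. ,   0. ]), 'tool_pos': array([161.1, 578. , 231.3]), 'tcp_rot': array([-180. ,   -0. ,  164.4]), 'ft_force': array([ 0.5, -0.9, -0.5]), 'wrist_torque': array([ 0., -0., -0.]), 'grip_force': 0.0, 'finger_gap': 85.18446494328963}
```

View pics/scene0.png

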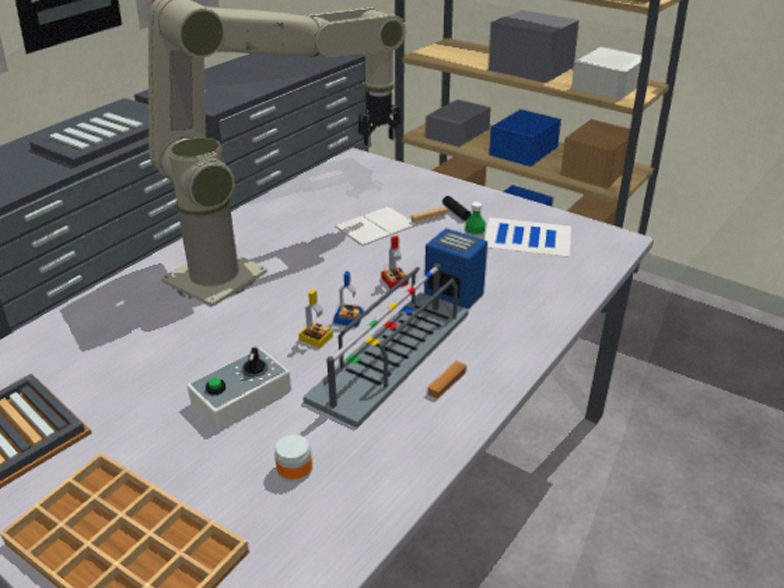

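View pics/top0.png

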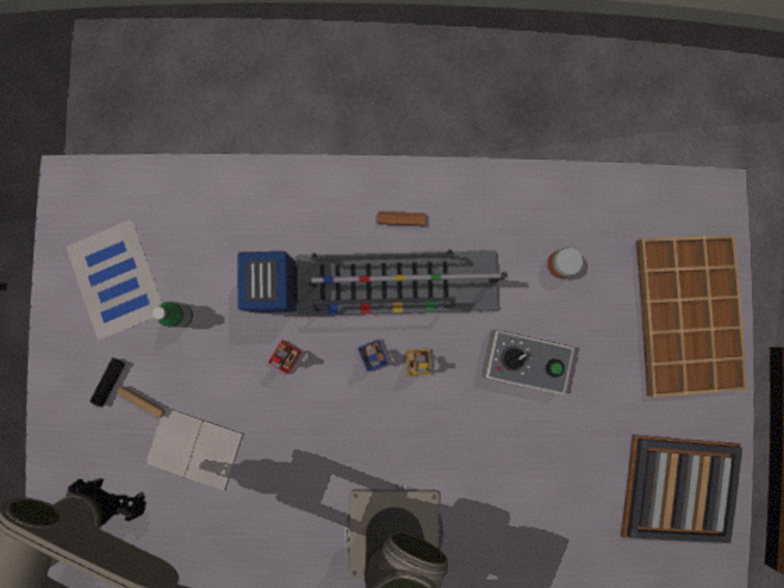

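The scene shows three carriers: red near top pixel (203,252), blue near (267,252) and yellow near (297,260). Green is absent. The rail runs almost along world y at x≈625, and the timer is at about (424,-325). Next I'll get the carrier yaw angles and fit the rail line.

```bash
python3 - <<'E'
from h import *
np.set_printoptions(precision=1,suppress=True)
S={c:snapshot(c) for c in('scene','top')}
t=S['top']['img'][...,::-1];s=S['scene']['img'][...,::-1]
R=lambda i,w,h:cv2.resize(i,(w,h),interpolation=cv2.INTER_CUBIC)
m=np.zeros((600,790,3),np.uint8)
m[:220,:770]=R(t[235:275,180:320],770,220)
m[220:600,:360]=R(s[165:260,210:300],360,380)
m[220:540,370:770]=R(t[235:285,345:410],400,320)
cv2.imwrite('pics/m1.png',m)
hs=lambda i:cv2.cvtColor(i,cv2.COLOR_BGR2HSV)
HR={'blue':((105,120,60),(130,255,255)),'red':((0,150,80),(6,255,255)),'yellow':((22,130,90),(34,255,255)),'green':((50,120,60),(85,255,255))}
for n,im in(('top',t),('scene',s)):
    H=hs(im)
    for k,(a,b) in HR.items():
        M=cv2.inRange(H,a,b); q,l,st,ce=cv2.connectedComponentsWithStats(M)
        for i in range(1,q):
            if st[i,4]>=4 and 140<ce[i][0]<420 and 150<ce[i][1]<290: print(n,k,st[i],ce[i], at(S[n],ce[i],150)[:2],at(S[n],ce[i],30)[:2])
E
```

```text
top blue [171 180  34  41 637] [187.8 201. ] [605.7 306.3] [616.2 329.5]
top blue [231 198   7   4  28] [234.  199.5] [612.7 161.8] [623.9 170.8]
top blue [234 217   7   8  43] [237.4 220.4] [547.6 149.9] [552.4 157.7]
top blue [263 253   6   5  20] [265.6 255.3] [441.   60.6] [435.4  59.7]
top blue [261 256  15   9  32] [268.3 260.8] [424.   51.7] [416.8  50.1]
top red [257 197   6   4  18] [259.7 198.9] [615.9  81.7] [627.4  82.9]
top red [258 217   6   7  30] [260.4 219.7] [551.   78.4] [556.1  79.3]
top red [198 244   9   5  13] [202.3 245.6] [467.5 257.1] [464.6 275.5]
top red [193 253   7   6  22] [196.2 256. ] [435.1 275.3] [428.9 295.4]
top red [202 262   6   5  12] [204.5 263.9] [411.1 249. ] [402.7 266.5]
top red [355 262   2   2   4] [355.5 262.5] [ 422.1 -219.9] [ 414.7 -248.1]
top yellow [282 197   6   4  11] [284.8 198.3] [619.1   3.2] [631.   -3.2]
top yellow [282 216   4   3   7] [283.9 216.9] [561.    5.5] [567.1  -0.7]
top yellow [281 221   2   2   4] [281.5 221.5] [546.4  12.6] [551.1   7.1]
top yellow [284 220   4   3   8] [285.2 220.9] [548.5   1. ] [553.5  -5.7]
[... 1502 characters left out ...]
5.1]
scene red [274 230   9   5  31] [278.5 231.9] [662.2 -64.1] [567.1  67.3]
scene yellow [221 207   5  11  50] [223.  211.9] [449.2 -80.4] [328.3  49.1]
scene yellow [278 216   5   5  14] [280.2 218.2] [623.4  -0.7] [523.7 138.4]
scene yellow [214 234  23  14 138] [224.8 241.6] [ 558.3 -199. ] [450.6 -83.9]
scene yellow [261 241  10   6  40] [265.6 243.4] [ 664.8 -134.1] [570.  -11.1]
scene green [333 151  13  16 164] [339.  159.3] [578.4 451.1] [473.2 645. ]
scene green [264 229   5   5  16] [266.2 230.7] [627.4 -81.1] [528.   48.3]
scene green [247 253  10   6  41] [252.  255.7] [ 667.3 -204.5] [572.8 -90.1]
scene green [149 270   9   8  59] [153.1 273.5] [ 488.5 -431.5] [ 372.3 -344.6]
```

View pics/m1.png

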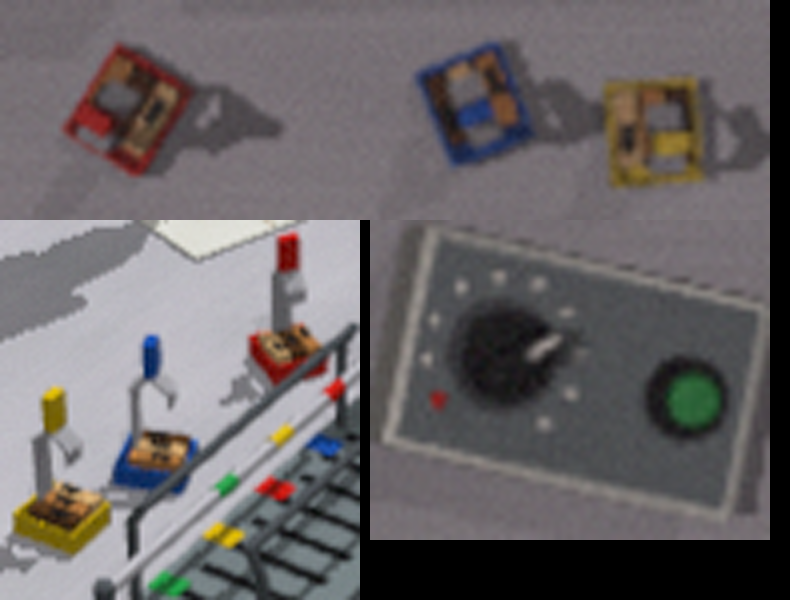

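m1 shows the tray yaws: red ≈ -33°, blue ≈ +22°, yellow ≈ +2°. All hooks open roughly to +x. The dial pointer is near dot 6, the timer yaw is ≈ -13°, and the dryer yaw is ≈ +2.4°.

```bash
python3 - <<'E'
from h import *
np.set_printoptions(precision=1,suppress=True)
S={c:snapshot(c) for c in('scene','top')}
T,C=S['top'],S['scene']
D={'red':((128.7,108.2),(95,120),(281.4,172.8)),'blue':((475.7,104.5),(477,113),(247.2,198.7)),'yellow':((655,133),(670,143),(223,211.9))}
for k,(tr,bl,sc) in D.items():
    f=lambda p:np.array([180+p[0]/5.5-.4,235+p[1]/5.5-.4])
    print(k,'tray',at(T,f(tr),25)[:2],'blocktop',at(T,f(bl),140)[:2],'scene',at(C,sc,126)[:2])
f=lambda p:np.array([345+(p[0]-370)/6.15-.4,235+(p[1]-220)/6.4-.4])
for n,p,z in(('dialc',(503,355.5),61),('btn',(693,400),78),('red',(438,400),61),('d6',(567,312),61),('ptr',(560,336),105)): print(n,at(T,f(p),z)[:2])
print(at(C,(153.1,273.5),77)[:2])
E
```

```text
red tray [435.  273.2] blocktop [433.3 274.9] scene [433.9 271.9]
blue tray [441.   57.9] blocktop [441.   58.1] scene [440.7  56.9]
yellow tray [425.  -53.5] blocktop [425.6 -51.8] scene [425.1 -54.3]
dialc [ 439.3 -277.1]
btn [ 417.9 -377.3]
red [ 415.9 -241.4]
d6 [ 462.4 -312.6]
ptr [ 451.4 -296.1]
[ 418.  -378.7]
```

>>> send_rows(steps=[[[1.0,-1.9,0],[0,0,0.08]],[[2.0,-3.8,0],[0,0,0.16]],[[3.1,-5.8,0],[0,0,0.24]],[[4.2,-7.8,0],[0,0,0.32]],[[5.2,-9.7,0],[0,0,0.4]],[[6.3,-11.7,-0.2],[0,0,0.48]],[[7.4,-13.7,-0.4],[0,0,0.56]],[[8.4,-15.6,-0.7],[0,0,0.62]],[[9.33,-17.35,-0.7],[0,0,0.656]],[[9.33,-17.35,-0.7],[0,0,0.656]]], fingers=0.4, squeeze=30)

```text
time: 3.15
tool_pos: [441.8, 54.6, 210.3]
tcp_rot: [-180.0, 0.0, -158.1]
ft_force: [0.1, -0.3, -0.3]
finger_gap: 51.2
grip_force: 0.0
```

>>> send_rows(steps=[[[0,0,-1.0],[0,0,0]],[[0,0,-2.0],[0,0,0]],[[0,0,-2.8],[0,0,0]],[[0,0,-3.27],[0,0,0]],[[0,0,-3.27],[0,0,0]]])

```text
time: 3.78
tool_pos: [440.3, 57.5, 111.4]
tcp_rot: [180.0, -0.1, -158.0]
ft_force: [-0.1, 0.7, -0.4]
finger_gap: 50.9
grip_force: 0.0
```

>>> send_rows(steps=[[[0,0,0],[0,0,0]],[[0,0,0],[0,0,0]],[[0,0,0],[0,0,0]],[[0,0,0],[0,0,0]],[[0,0,0],[0,0,0]],[[0,0,0],[0,0,0]]], fingers=0.9, squeeze=40)

```text
time: 4.53
tool_pos: [441.9, 57.7, 113.4]
tcp_rot: [-180.0, 0.1, -158.0]
ft_force: [-0.3, 1.1, 6.4]
finger_gap: 18.9
grip_force: 40.4
```

>>> send_rows(steps=[[[0,0,1.0],[0,0,0]],[[0,0,2.5],[0,0,0]],[[0,0,4.0],[0,0,0]],[[0,0,5.2],[0,0,0]],[[0.5,-1.2,5.5],[0,0,-0.06]],[[1.0,-2.6,5.5],[0,0,-0.12]],[[1.6,-4.1,5.5],[0,0,-0.18]],[[2.2,-5.6,5.5],[0,0,-0.24]],[[2.7,-7.0,5.5],[0,0,-0.3]],[[2.97,-7.82,5.5],[0,0,-0.342]]])

```text
time: 5.78
tool_pos: [530.0, -179.3, 276.2]
tcp_rot: [180.0, -0.1, -177.8]
ft_force: [-0.5, -0.2, -3.2]
finger_gap: 19.0
grip_force: 39.8
```

>>> send_rows(steps=[[[0,0,-0.6],[0,0,0]],[[0,0,-1.4],[0,0,0]],[[0,0,-2.2],[0,0,0]],[[0,0,-2.5],[0,0,0]],[[0,0,-2.5],[0,0,0]],[[0,0,-2.5],[0,0,0]]])

```text
time: 6.52
tool_pos: [530.6, -177.1, 203.3]
tcp_rot: [-180.0, 0.1, -177.6]
ft_force: [-0.0, -0.6, -2.2]
finger_gap: 19.3
grip_force: 39.7
```

```bash
python3 - <<'E'
from h import *
np.set_printoptions(precision=1,suppress=True)
S={c:snapshot(c) for c in('scene','top')}
t=S['top']['img'][...,::-1];s=S['scene']['img'][...,::-1]
R=lambda i,w,h:cv2.resize(i,(w,h),interpolation=cv2.INTER_CUBIC)
m=np.zeros((600,790,3),np.uint8)
m[:,:395]=R(s[150:290,200:292],395,600); m[:300,400:790]=R(t[170:247,270:370],390,300)
cv2.imwrite('pics/m2.png',m)
st=sense();print(st['tool_pos'],st['tcp_rot'],st['ft_force'],st['finger_gap'])
E
```

```text
[ 530.7 -177.3  203.5] [-179.9    0.1 -177.6] [-0.1 -0.5 -3. ] 19.025481876113
```

View pics/m2.png

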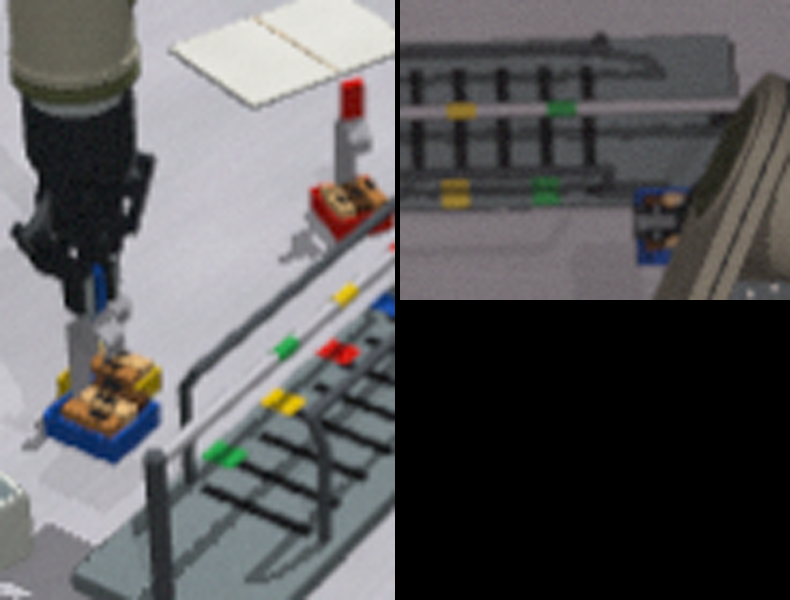

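Blue is held upright at the entry, with its hook facing the rail. Now I'll move it in over the rail and lower it.

>>> send_rows(steps=[[[0.7,0,0],[0,0,0]],[[1.5,0,0],[0,0,0]],[[2.3,0,0],[0,0,0]],[[3.0,0,0],[0,0,0]],[[3.25,0,0],[0,0,0]],[[3.25,0,0],[0,0,0]],[[3.25,0,0],[0,0,0]]])

```text
time: 7.5
tool_pos: [627.0, -177.2, 202.4]
tcp_rot: [-180.0, -0.0, -177.6]
ft_force: [-0.7, 0.8, -2.8]
finger_gap: 19.7
grip_force: 39.7
```

>>> send_rows(steps=[[[0,0,-0.4],[0,0,0]],[[0,0,-0.8],[0,0,0]],[[0,0,-1.15],[0,0,0]],[[0,0,-1.3],[0,0,0]],[[0,0,-1.35],[0,0,0]],[[0,0,-1.35],[0,0,0]]])

```text
time: 8.25
tool_pos: [627.7, -177.2, 161.9]
tcp_rot: [-180.0, 0.0, -177.6]
ft_force: [-0.9, -0.0, -2.6]
finger_gap: 19.6
grip_force: 39.8
```

```bash
python3 - <<'E'
from h import *
np.set_printoptions(precision=1,suppress=True)
s=snapshot('scene');save(s,'m3.png',(200,150,350,290),4)
st=sense();print(st['tool_pos'],st['tcp_rot'],st['ft_force'],st['wrist_torque'],st['finger_gap'])
E
```

```text
[ 627.8 -177.2  162.2] [-180.     0.  -177.6] [-0.1  1.  -2.5] [ 0.  -0.   0.1] 19.481628494088117
```

View pics/m3.png

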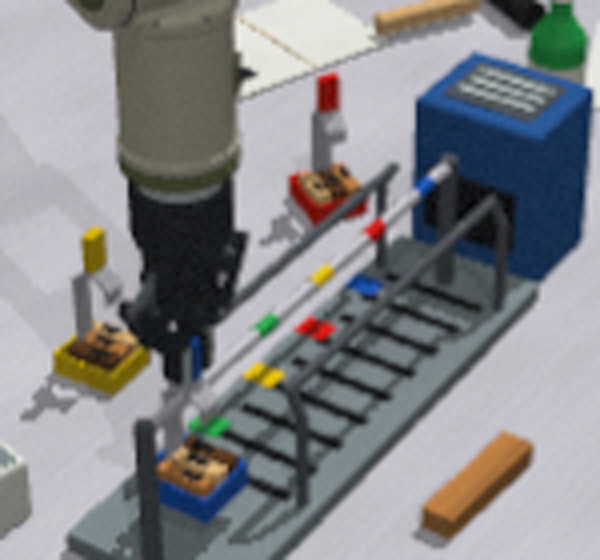

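>>> send_rows(steps=[[[-0.03,0.8,0],[0,0,0]],[[-0.08,2.0,0],[0,0,0]],[[-0.13,3.2,0],[0,0,0]],[[-0.18,4.4,0],[0,0,0]],[[-0.23,5.6,0],[0,0,0]],[[-0.28,6.8,0],[0,0,0]],[[-0.33,8.0,0],[0,0,0]],[[-0.38,9.2,0],[0,0,0]],[[-0.43,10.4,0],[0,0,0]],[[-0.47,11.3,0],[0,0,0]]])

```text
time: 9.55
tool_pos: [612.8, 164.7, 162.2]
tcp_rot: [180.0, 0.0, -177.5]
ft_force: [1.1, -0.5, -2.6]
finger_gap: 19.2
grip_force: 39.7
```

>>> send_rows(steps=[[[0,0,0],[0,0,0]],[[0,0,0],[0,0,0]],[[0,0,-0.04],[0,0,0]],[[0,0,-0.08],[0,0,0]],[[0,0,-0.08],[0,0,0]]])

```text
time: 10.18
tool_pos: [614.1, 161.2, 160.1]
tcp_rot: [-180.0, 0.1, -177.6]
ft_force: [1.1, -0.7, 2.7]
finger_gap: 19.3
grip_force: 40.5
```

```bash
python3 - <<'E'
from h import *
np.set_printoptions(precision=1,suppress=True)
s=snapshot('scene');save(s,'m4.png',(250,130,400,260),5)
st=sense();print(st['tool_pos'],st['tcp_rot'],st['ft_force'],st['wrist_torque'],st['finger_gap'])
E
```

```text
[614.1 161.3 160.1] [-180.     0.1 -177.6] [ 0.5 -2.5  4.1] [-0.4 -0.1 -0. ] 19.282142677021355
```

View pics/m4.png

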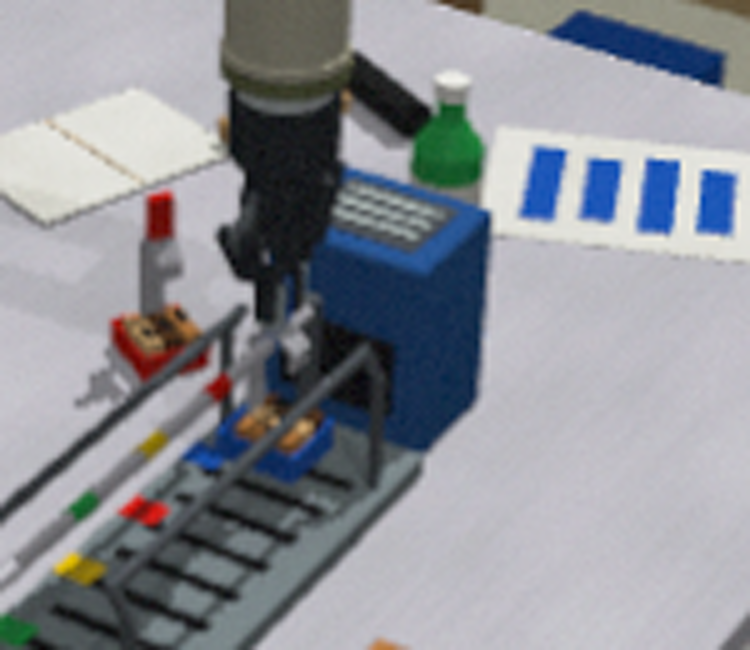

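Blue's strap covers its band and the weight is on the rail. I'll release it and go over to red.

>>> send_rows(steps=[[[0,0,0],[0,0,0]],[[0,0,0],[0,0,0]],[[0,0,0],[0,0,0]],[[0,0,0],[0,0,0]],[[0,0,0.4],[0,0,0]],[[0,0,1.0],[0,0,0]],[[0,0,1.7],[0,0,0]],[[0,0,2.3],[0,0,0]]], fingers=0.4)

```text
time: 11.22
tool_pos: [614.1, 162.0, 231.1]
tcp_rot: [180.0, 0.1, -177.6]
ft_force: [0.4, 1.0, 0.2]
finger_gap: 51.0
grip_force: 0.0
```

>>> send_rows(steps=[[[-0.9,0.5,0.2],[0,0,-0.08]],[[-2.0,1.2,0.2],[0,0,-0.17]],[[-3.2,2.0,0.0],[0,0,-0.26]],[[-4.4,2.7,-0.3],[0,0,-0.36]],[[-5.4,3.3,-0.5],[0,0,-0.46]],[[-6.0,3.75,-0.7],[0,0,-0.55]],[[-6.0,3.75,-0.7],[0,0,-0.618]],[[-6.0,3.75,-0.7],[0,0,-0.618]]])

```text
time: 12.22
tool_pos: [433.6, 274.8, 208.5]
tcp_rot: [179.9, 0.0, 147.1]
ft_force: [-0.1, 0.3, -0.4]
finger_gap: 51.4
grip_force: 0.0
```

```bash
cat >> h.py <<'E'
HR={'blue':((105,120,60),(130,255,255)),'red':((0,150,80),(6,255,255)),'yellow':((22,130,90),(34,255,255))}
def blobs(s,k,win):
    H=cv2.cvtColor(s['img'],cv2.COLOR_RGB2HSV);M=cv2.inRange(H,*HR[k]);q,l,st,ce=cv2.connectedComponentsWithStats(M)
    return [(st[i],ce[i]) for i in range(1,q) if st[i,4]>=4 and win[0]<ce[i][0]<win[2] and win[1]<ce[i][1]<win[3]]
E
python3 - <<'E'
from h import *
np.set_printoptions(precision=1,suppress=True)
S={c:snapshot(c) for c in('scene','top')}
for k in('red','yellow','blue'):
    for st,c in blobs(S['scene'],k,(205,155,345,260)): print(k,st,c,at(S['scene'],c,126)[:2])
    for c in S: print(k,c,[(a,q,at(S[c],a,0)[:2]) for a,q in pin('carrier_'+k,c)[:2]])
st=sense();print(st['tool_pos'],st['tcp_rot'],st['ft_force'])
t=S['top']['img'][...,::-1];s=S['scene']['img'][...,::-1]
R=lambda i,w,h:cv2.resize(i,(w,h),interpolation=cv2.INTER_CUBIC)
m=np.zeros((600,790,3),np.uint8)
m[:,:480]=R(s[150:275,210:310],480,600); m[:300,485:]=R(t[170:270,190:292],305,300)
cv2.imwrite('pics/m5.png',m)
E
```

```text
red [280 169   4   9  34] [281.4 172.8] [433.9 272.3]
red [273 194  13  12  52] [277.5 200.1] [532.3 110.7]
red [287 201   4   3   6] [288.7 202.2] [571.1 122.5]
red [291 205   5   5  14] [293.4 207.1] [601.8 106.4]
red [274 230   9   5  30] [278.4 231.9] [642.8 -37.9]
red scene [(array([281.4, 198. ]), 0.81, array([422. , 288.4])), (array([319.5, 272.1]), 0.42, array([780.3,  -1.3]))]
red top [(array([203.9, 254.3]), 0.74, array([433.8, 273.8]))]
yellow [221 207   5  11  50] [223.  212.3] [426.6 -56. ]
yellow [278 216   5   5  14] [280.2 218.2] [603.5  27.1]
yellow [213 234  25  14 137] [224.8 241.6] [ 536.5 -175.9]
yellow [261 241  10   6  40] [265.6 243.4] [ 645.8 -109.5]
yellow scene [(array([225.3, 242.2]), 0.6, array([427.3, -56.8]))]
yellow top [(array([295.9, 258.5]), 0.84, array([424.5, -46.1])), (array([229.9, 198.2]), 0.64, array([631. , 187.6]))]
blue [ 303  164   45   56 1254] [328.3 189.6] [639.9 272.4]
blue [303 200   6  10  30] [304.9 205.1] [627.1 139.6]
blue [301 210  23  17 118] [311.8 218.5] [689.4  86.4]
blue [287 212  13  12  74] [293.4 218.7] [640.6  50.2]
blue scene [(array([305.7, 219.9]), 0.6, array([581.9, 218.9]))]
blue top [(array([237.9, 203.7]), 0.64, array([612.1, 159.1]))]
[433.6 274.2 207.3] [-180.   -0.  147.] [ 0.1 -0.1 -0. ]
```

View pics/m5.png

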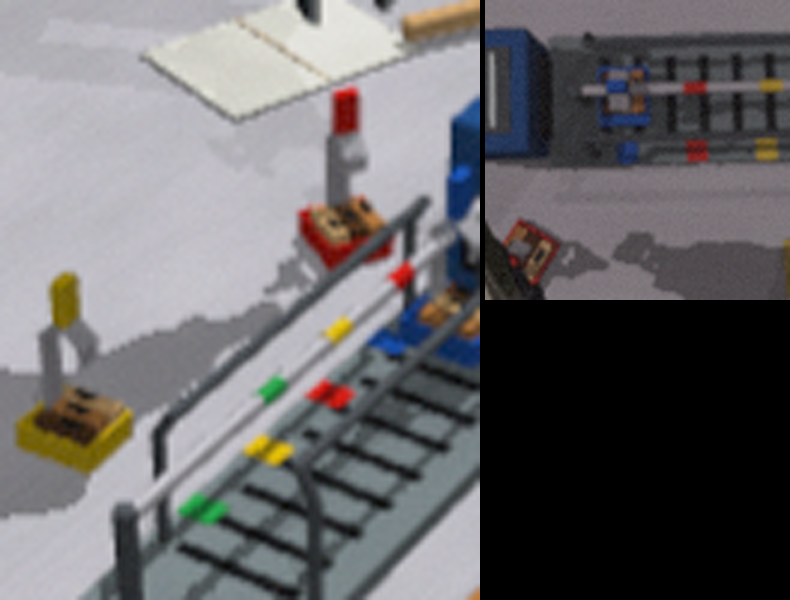

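Blue hangs on its band and red is undisturbed. Now the red grasp.

>>> send_rows(steps=[[[0,0,-1.0],[0,0,0]],[[0,0,-2.0],[0,0,0]],[[0,0,-2.8],[0,0,0]],[[0,0,-3.2],[0,0,0]],[[0,0,-3.2],[0,0,0]]])

```text
time: 13.25
tool_pos: [433.0, 274.1, 110.6]
tcp_rot: [-179.9, -0.1, 147.0]
ft_force: [0.5, 0.7, -0.2]
finger_gap: 51.0
grip_force: 0.0
```

>>> send_rows(steps=[[[0,0,0],[0,0,0]],[[0,0,0],[0,0,0]],[[0,0,0],[0,0,0]],[[0,0,0],[0,0,0]],[[0,0,0],[0,0,0]],[[0,0,0],[0,0,0]]], fingers=0.9, squeeze=40)

```text
time: 14.0
tool_pos: [434.3, 274.8, 112.7]
tcp_rot: [179.9, 0.1, 147.0]
ft_force: [-1.7, -0.3, 6.8]
finger_gap: 19.5
grip_force: 40.1
```

>>> send_rows(steps=[[[0,0,1.0],[0,0,0]],[[0,0,2.5],[0,0,0]],[[0,0,4.0],[0,0,0]],[[0,0,5.2],[0,0,0]],[[0.2,-1.0,5.5],[0,0,0.06]],[[0.5,-2.3,5.5],[0,0,0.12]],[[0.8,-3.7,5.5],[0,0,0.2]],[[1.1,-5.1,5.5],[0,0,0.28]],[[1.4,-6.5,5.5],[0,0,0.36]],[[1.7,-7.9,5.5],[0,0,0.44]]])

```text
time: 15.25
tool_pos: [484.3, 36.0, 275.9]
tcp_rot: [-180.0, -0.0, 172.4]
ft_force: [0.6, 1.0, -3.4]
finger_gap: 19.4
grip_force: 39.3
```

>>> send_rows(steps=[[[0.3,-1.4,0],[0,0,0.06]],[[0.6,-2.8,0],[0,0,0.1]],[[0.9,-4.2,0],[0,0,0.14]],[[1.2,-5.6,0],[0,0,0.178]],[[1.4,-6.7,-0.2],[0,0,0.178]],[[1.5,-7.15,-0.8],[0,0,0.178]],[[1.5,-7.15,-1.6],[0,0,0.178]],[[1.5,-7.15,-2.3],[0,0,0.178]],[[1.5,-7.15,-2.5],[0,0,0.178]],[[1.5,-7.15,-2.5],[0,0,0.178]]])

```text
time: 16.5
tool_pos: [529.1, -176.5, 200.7]
tcp_rot: [180.0, -0.1, -177.6]
ft_force: [0.5, 0.1, -2.5]
finger_gap: 19.5
grip_force: 39.5
```

>>> send_rows(steps=[[[0,0,0],[0,0,0]],[[0,0,0],[0,0,0]]])

```text
time: 16.75
tool_pos: [530.0, -177.2, 202.4]
tcp_rot: [-180.0, 0.1, -177.6]
ft_force: [-0.2, -0.9, -3.7]
finger_gap: 19.4
grip_force: 39.5
```

```bash
python3 - <<'E'
from h import *
np.set_printoptions(precision=1,suppress=True)
S={c:snapshot(c) for c in('scene','top')}
st=sense();print(st['tool_pos'],st['tcp_rot'],st['ft_force'],st['finger_gap'])
t=S['top']['img'][...,::-1];s=S['scene']['img'][...,::-1]
R=lambda i,w,h:cv2.resize(i,(w,h),interpolation=cv2.INTER_CUBIC)
m=np.zeros((600,790,3),np.uint8)
m[:,:480]=R(s[150:275,210:310],480,600); m[:300,485:]=R(t[170:270,190:292],305,300)
m[310:590,485:785]=R(s[180:250,275:350],300,280)
cv2.imwrite('pics/m6.png',m)
E
```

```text
[ 529.8 -177.3  202.1] [-180.     0.1 -177.6] [ 0.2 -0.8 -3.6] 19.276588040609536
```

View pics/m6.png

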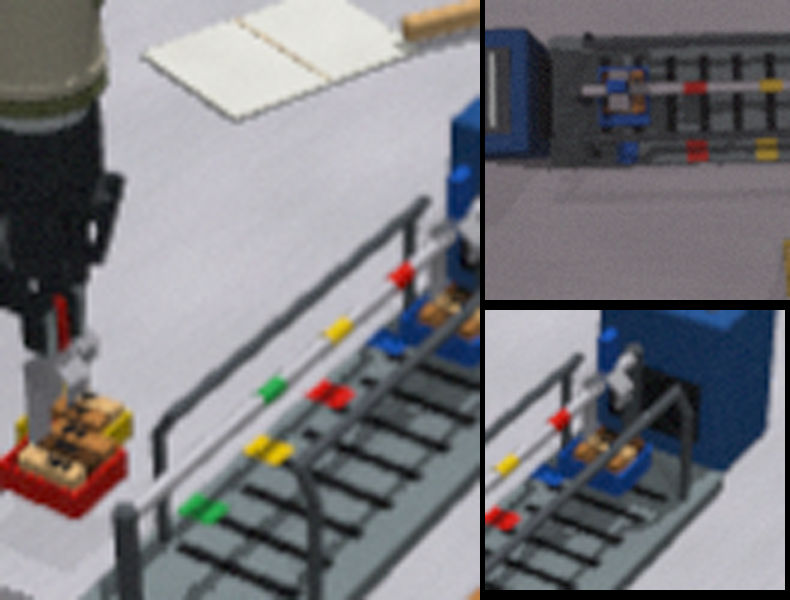

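Red is upright at the entry and blue is still on its band. Same hooking moves, then slide to the red band.

>>> send_rows(steps=[[[0.7,0,0],[0,0,0]],[[1.5,0,0],[0,0,0]],[[2.3,0,0],[0,0,0]],[[3.0,0,0],[0,0,0]],[[3.25,0,0],[0,0,0]],[[3.25,0,0],[0,0,0]],[[3.25,0,0],[0,0,0]]])

```text
time: 17.73
tool_pos: [626.4, -177.2, 201.3]
tcp_rot: [180.0, -0.0, -177.6]
ft_force: [-0.6, -0.1, -2.8]
finger_gap: 19.3
grip_force: 39.5
```

>>> send_rows(steps=[[[0,0,-0.4],[0,0,0]],[[0,0,-0.8],[0,0,0]],[[0,0,-1.15],[0,0,0]],[[0,0,-1.3],[0,0,0]],[[0,0,-1.33],[0,0,0]],[[0,0,-1.33],[0,0,0]],[[0,0,-1.33],[0,0,0]]])

```text
time: 18.6
tool_pos: [627.0, -177.2, 161.5]
tcp_rot: [-180.0, 0.0, -177.6]
ft_force: [0.6, 1.0, -2.7]
finger_gap: 19.4
grip_force: 39.6
```

>>> send_rows(steps=[[[-0.03,0.7,0],[0,0,0]],[[-0.08,1.8,0],[0,0,0]],[[-0.13,2.9,0],[0,0,0]],[[-0.17,4.0,0],[0,0,0]],[[-0.21,5.1,0],[0,0,0]],[[-0.26,6.2,0],[0,0,0]],[[-0.3,7.3,0],[0,0,0]],[[-0.34,8.2,0],[0,0,0]],[[-0.36,8.65,0],[0,0,0]],[[-0.36,8.65,0],[0,0,0]]])

```text
time: 19.85
tool_pos: [616.1, 83.5, 161.6]
tcp_rot: [180.0, 0.0, -177.5]
ft_force: [0.3, 1.0, -2.3]
finger_gap: 19.6
grip_force: 39.8
```

>>> send_rows(steps=[[[0,0,0],[0,0,0]],[[0,0,-0.04],[0,0,0]],[[0,0,-0.08],[0,0,0]],[[0,0,-0.08],[0,0,0]]])

```text
time: 20.35
tool_pos: [617.4, 81.6, 160.3]
tcp_rot: [-180.0, 0.2, -177.6]
ft_force: [2.3, -1.7, 4.6]
finger_gap: 19.3
grip_force: 40.7
```

>>> send_rows(steps=[[[0,0,0],[0,0,0]],[[0,0,0],[0,0,0]],[[0,0,0],[0,0,0]],[[0,0,0],[0,0,0]],[[0,0,0.4],[0,0,0]],[[0,0,1.0],[0,0,0]],[[0,0,1.7],[0,0,0]],[[0,0,2.3],[0,0,0]]], fingers=0.4)

```text
time: 21.35
tool_pos: [616.8, 82.4, 230.8]
tcp_rot: [-180.0, 0.1, -177.6]
ft_force: [-0.4, 0.6, -0.6]
finger_gap: 51.5
grip_force: 0.0
```

>>> send_rows(steps=[[[-0.9,-0.6,0.1],[0,0,0]],[[-2.1,-1.5,0.1],[0,0,0]],[[-3.4,-2.4,0.0],[0,0,0]],[[-4.7,-3.3,-0.2],[0,0,0]],[[-5.8,-4.1,-0.4],[0,0,0]],[[-6.4,-4.53,-0.6],[0,0,0]],[[-6.4,-4.53,-0.6],[0,0,0]]])

```text
time: 22.22
tool_pos: [423.7, -54.2, 210.8]
tcp_rot: [-180.0, 0.1, -177.7]
ft_force: [0.9, 0.9, 0.3]
finger_gap: 51.1
grip_force: 0.0
```

```bash
python3 - <<'E'
from h import *
np.set_printoptions(precision=1,suppress=True)
S={c:snapshot(c) for c in('scene','top')}
st=sense();print(st['tool_pos'],st['tcp_rot'],st['ft_force'],st['finger_gap'])
for st,c in blobs(S['scene'],'yellow',(150,155,300,260)): print(st,c,at(S['scene'],c,126)[:2])
print([(a,q,at(S['top'],a,0)[:2]) for a,q in pin('carrier_yellow','top')[:2]])
t=S['top']['img'][...,::-1];s=S['scene']['img'][...,::-1]
R=lambda i,w,h:cv2.resize(i,(w,h),interpolation=cv2.INTER_CUBIC)
m=np.zeros((600,790,3),np.uint8)
m[:,:480]=R(s[150:275,210:310],480,600); m[:300,485:]=R(t[185:285,225:327],305,300)
m[310:590,485:785]=R(s[180:250,275:350],300,280)
cv2.imwrite('pics/m7.png',m)
E
```

```text
[425.  -53.5 211.2] [-180.     0.1 -177.6] [ 0.2 -0.2  0.6] 51.29373955794131
[221 207   5  11  49] [223.  211.8] [424.7 -53.9]
[278 216   5   5  14] [280.2 218.2] [603.5  27.1]
[214 234  23  14 138] [224.7 241.7] [ 536.5 -176.4]
[261 241  10   6  40] [265.6 243.4] [ 645.8 -109.5]
[(array([396.1, 192.1]), 0.26, array([ 662.9, -401.5]))]
```

View pics/m7.png

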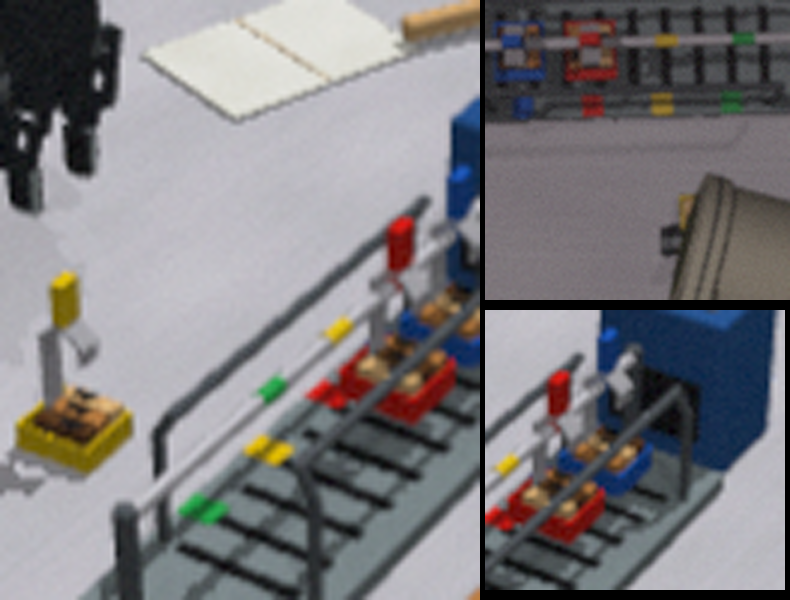

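Red hangs on its band and blue is steady. Yellow is unmoved at (425,-54).

>>> send_rows(steps=[[[0,0,-1.0],[0,0,0]],[[0,0,-2.0],[0,0,0]],[[0,0,-2.8],[0,0,0]],[[0,0,-3.27],[0,0,0]],[[0,0,-3.27],[0,0,0]]])

```text
time: 23.0
tool_pos: [423.9, -53.0, 111.2]
tcp_rot: [180.0, -0.1, -177.5]
ft_force: [-0.4, -0.5, -0.1]
finger_gap: 51.0
grip_force: 0.0
```

>>> send_rows(steps=[[[0,0,0],[0,0,0]],[[0,0,0],[0,0,0]],[[0,0,0],[0,0,0]],[[0,0,0],[0,0,0]],[[0,0,0],[0,0,0]],[[0,0,0],[0,0,0]]], fingers=0.9, squeeze=40)

```text
time: 23.75
tool_pos: [425.3, -53.6, 113.2]
tcp_rot: [-180.0, 0.2, -177.6]
ft_force: [0.9, 1.6, 5.5]
finger_gap: 19.3
grip_force: 40.2
```

>>> send_rows(steps=[[[0,0,0.7],[0,0,0]],[[0,0,1.7],[0,0,0]],[[0,0,2.6],[0,0,0]],[[0.4,-0.4,3.0],[0,0,0]],[[1.1,-1.1,3.0],[0,0,0]],[[1.8,-2.0,3.0],[0,0,0]],[[2.5,-2.9,3.0],[0,0,0]],[[3.1,-3.7,3.0],[0,0,0]],[[3.5,-4.12,3.0],[0,0,0]],[[3.5,-4.12,3.0],[0,0,0]]])

```text
time: 25.0
tool_pos: [528.8, -177.8, 200.8]
tcp_rot: [180.0, -0.1, -177.6]
ft_force: [-0.1, 1.0, -3.6]
finger_gap: 19.4
grip_force: 39.6
```

```bash
python3 - <<'E'
from h import *
np.set_printoptions(precision=1,suppress=True)
S={c:snapshot(c) for c in('scene','top')}
st=sense();print(st['tool_pos'],st['tcp_rot'],st['ft_force'],st['finger_gap'])
t=S['top']['img'][...,::-1];s=S['scene']['img'][...,::-1]
R=lambda i,w,h:cv2.resize(i,(w,h),interpolation=cv2.INTER_CUBIC)
m=np.zeros((600,790,3),np.uint8)
m[:,:480]=R(s[150:275,210:310],480,600); m[:300,485:]=R(t[185:285,225:327],305,300)
cv2.imwrite('pics/m8.png',m)
E
```

```text
[ 528.4 -176.7  201.1] [ 179.9   -0.1 -177.6] [ 0.1  1.  -3.6] 19.2107653854993
```

View pics/m8.png

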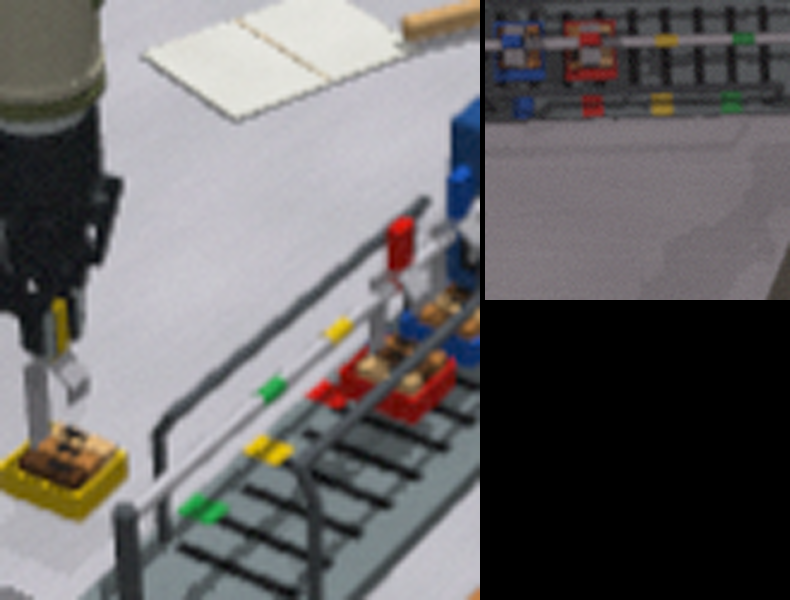

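Yellow is upright at the entry; the same hooking moves follow.

>>> send_rows(steps=[[[0.7,0,0],[0,0,0]],[[1.5,0,0],[0,0,0]],[[2.3,0,0],[0,0,0]],[[3.0,0,0],[0,0,0]],[[3.25,0,0],[0,0,0]],[[3.25,0,0],[0,0,0]],[[3.25,0,0],[0,0,0]]])

```text
time: 25.98
tool_pos: [625.9, -177.0, 201.8]
tcp_rot: [180.0, -0.0, -177.6]
ft_force: [-0.6, -0.6, -3.1]
finger_gap: 19.5
grip_force: 39.7
```

>>> send_rows(steps=[[[0,0,-0.4],[0,0,0]],[[0,0,-0.8],[0,0,0]],[[0,0,-1.15],[0,0,0]],[[0,0,-1.3],[0,0,0]],[[0,0,-1.35],[0,0,0]],[[0,0,-1.35],[0,0,0]],[[0,0,-1.35],[0,0,0]]])

```text
time: 26.85
tool_pos: [626.9, -177.2, 161.8]
tcp_rot: [-180.0, 0.0, -177.6]
ft_force: [0.4, 0.6, -3.2]
finger_gap: 19.2
grip_force: 39.7
```

>>> send_rows(steps=[[[-0.03,0.6,0],[0,0,0]],[[-0.07,1.5,0],[0,0,0]],[[-0.1,2.4,0],[0,0,0]],[[-0.14,3.3,0],[0,0,0]],[[-0.18,4.2,0],[0,0,0]],[[-0.22,5.1,0],[0,0,0]],[[-0.24,5.7,0],[0,0,0]],[[-0.25,5.98,0],[0,0,0]],[[-0.25,5.98,0],[0,0,0]]])

```text
time: 27.98
tool_pos: [619.2, 2.6, 161.4]
tcp_rot: [-180.0, 0.0, -177.5]
ft_force: [-0.2, -0.1, -3.2]
finger_gap: 19.2
grip_force: 39.7
```

>>> send_rows(steps=[[[0,0,0],[0,0,0]],[[0,0,-0.04],[0,0,0]],[[0,0,-0.08],[0,0,0]],[[0,0,-0.08],[0,0,0]]])

```text
time: 28.48
tool_pos: [620.1, 1.6, 160.1]
tcp_rot: [-180.0, 0.1, -177.6]
ft_force: [3.3, -2.5, 2.3]
finger_gap: 19.1
grip_force: 40.3
```

>>> send_rows(steps=[[[0,0,0],[0,0,0]],[[0,0,0],[0,0,0]],[[0,0,0],[0,0,0]],[[0,0,0],[0,0,0]],[[0,0,0.4],[0,0,0]],[[0,0,1.0],[0,0,0]],[[0,0,1.7],[0,0,0]],[[0,0,2.4],[0,0,0]]], fingers=0.4)

```text
time: 29.48
tool_pos: [619.6, 2.2, 233.5]
tcp_rot: [-180.0, 0.1, -177.6]
ft_force: [0.1, 0.0, -0.0]
finger_gap: 51.0
grip_force: 0.0
```

>>> send_rows(steps=[[[-0.6,-0.2,0.1],[0,0,-0.18]],[[-1.4,-0.5,0.1],[0,0,-0.36]],[[-2.4,-0.9,0.1],[0,0,-0.54]],[[-3.4,-1.3,0.1],[0,0,-0.72]],[[-4.4,-1.7,0.1],[0,0,-0.9]],[[-5.2,-2.1,0.1],[0,0,-1.08]],[[-5.8,-2.5,0.1],[0,0,-1.26]],[[-6.03,-2.8,0.1],[0,0,-1.44]],[[-6.03,-3.0,0.1],[0,0,-1.62]],[[-6.03,-3.0,0.1],[0,0,-1.8]]])

```text
time: 30.72
tool_pos: [438.5, -88.3, 235.7]
tcp_rot: [179.9, 0.0, 78.9]
ft_force: [0.1, 0.4, -0.3]
finger_gap: 51.4
grip_force: 0.0
```

```bash
python3 - <<'E'
from h import *
np.set_printoptions(precision=1,suppress=True)
S={c:snapshot(c) for c in('scene','top')}
st=sense();print(st['tool_pos'],st['tcp_rot'],st['ft_force'],st['joint_pos'])
for k in('blue','red','yellow'):
    for st,c in blobs(S['top'],k,(225,190,300,212)): print(k,st,c,at(S['top'],c,190)[:2])
    for st,c in blobs(S['scene'],k,(260,170,320,215)): print(k,'scene',st,c,at(S['scene'],c,172)[:2])
t=S['top']['img'][...,::-1];s=S['scene']['img'][...,::-1]
R=lambda i,w,h:cv2.resize(i,(w,h),interpolation=cv2.INTER_CUBIC)
m=np.zeros((600,790,3),np.uint8)
m[:,:480]=R(s[150:275,230:330],480,600); m[:300,485:]=R(t[180:280,225:327],305,300)
m[310:580,485:785]=R(t[235:280,350:400],300,270)
cv2.imwrite('pics/m9.png',m)
E
```

```text
[438.6 -88.  235.5] [179.9   0.   79.1] [ 0.2 -0.4  0.5] [-17.9 -17.1 108.    0.   89.   -7. ]
blue [228 192   5   3   8] [229.4 192.5] [630.  173.2]
blue [240 192   5   3   7] [242.4 192.6] [630.4 133.7]
blue [231 197   6   4  24] [233.5 198.5] [611.9 160.3]
blue [228 207  17   5  64] [236.6 209.5] [578.7 150.2]
blue scene [303 199   6  11  26] [304.8 204.9] [663.2  81.9]
red [252 192   4   2   4] [253.5 192.2] [631.9 100.3]
red [257 196   7   4  25] [259.8 197.6] [616.1  81. ]
red [252 206  17   6  52] [260.5 209.4] [580.3  78.2]
red scene [291 195   5  11  47] [293.  200.3] [616.2  82.1]
yellow [282 196   7   4  15] [285.7 197.1] [618.9   2.8]
yellow [280 207  13   4  28] [286.1 208.4] [584.6   1. ]
yellow [277 208   2   2   4] [277.5 208.5] [583.9  27. ]
yellow scene [277 206   5  12  52] [279.2 211.8] [618.3   0.8]
```

View pics/m9.png

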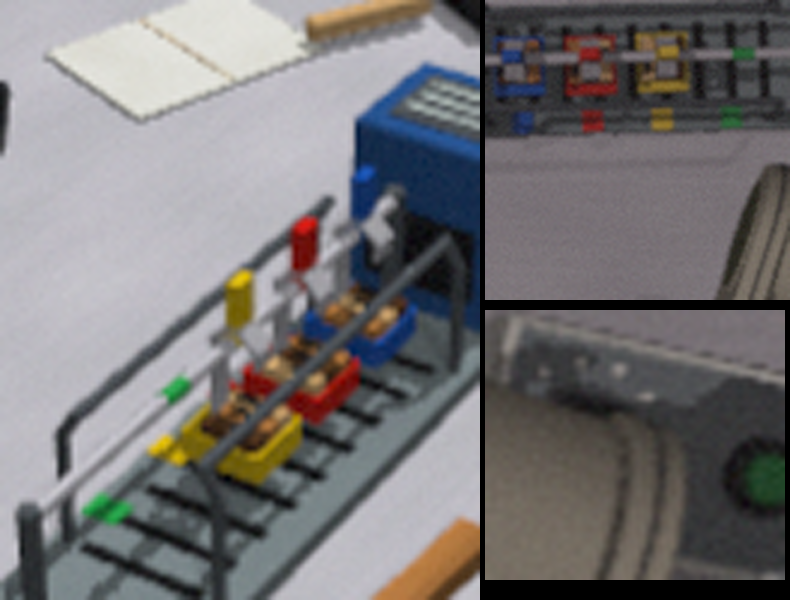

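All three carriers hang centred: block centres at y≈160, 81 and 2, on their bands. On to the dial.

>>> send_rows(steps=[[[0,-0.6,0],[0,0,-0.17]],[[0,-1.4,0],[0,0,-0.34]],[[0,-2.2,0],[0,0,-0.51]],[[0,-3.0,0],[0,0,-0.68]],[[0,-3.8,0],[0,0,-0.85]],[[0,-4.6,0],[0,0,-1.02]],[[0,-5.4,0],[0,0,-1.19]],[[0,-6.0,0],[0,0,-1.36]],[[0,-6.3,0],[0,0,-1.53]],[[0,-6.3,0],[0,0,-1.7]]])

```text
time: 32.08
tool_pos: [438.4, -277.5, 234.8]
tcp_rot: [180.0, -0.0, -18.2]
ft_force: [-0.5, -0.5, -0.3]
finger_gap: 51.6
grip_force: 0.0
```

>>> send_rows(steps=[[[0,0,0],[0,0,-0.17]],[[0,0,-0.8],[0,0,-0.34]],[[0,0,-1.8],[0,0,-0.5]],[[0,0,-2.8],[0,0,-0.62]],[[0,0,-3.4],[0,0,-0.675]],[[0,0,-3.4],[0,0,-0.675]],[[0,0,-3.4],[0,0,-0.675]]])

```text
time: 32.95
tool_pos: [438.9, -277.1, 133.4]
tcp_rot: [-180.0, -0.1, -56.6]
ft_force: [-0.1, -0.6, 0.5]
finger_gap: 51.4
grip_force: 0.0
```

```bash
python3 - <<'E'
from h import *
np.set_printoptions(precision=1,suppress=True)
s=snapshot('scene');save(s,'m10.png',(120,190,240,290),6)
st=sense();print(st['tool_pos'],st['tcp_rot'],st['joint_pos'],st['finger_gap'])
for p in((439.3,-277.1,94),tuple(st['tool_pos']),(439.3+23*.545,-277.1-23*.84,105),(439.3-23*.545,-277.1+23*.84,105)): print((proj(s,p)-[120,190])*6)
E
```

```text
[ 439.1 -277.3  133.7] [-180.    -0.1  -56.6] [-37.9  -1.2 104.7   0.   76.4 108.7] 51.233016163582136
[364.2 388.3]
[355.1 328.1]
[353.1 399.8]
[370.4 344.3]
```

View pics/m10.png

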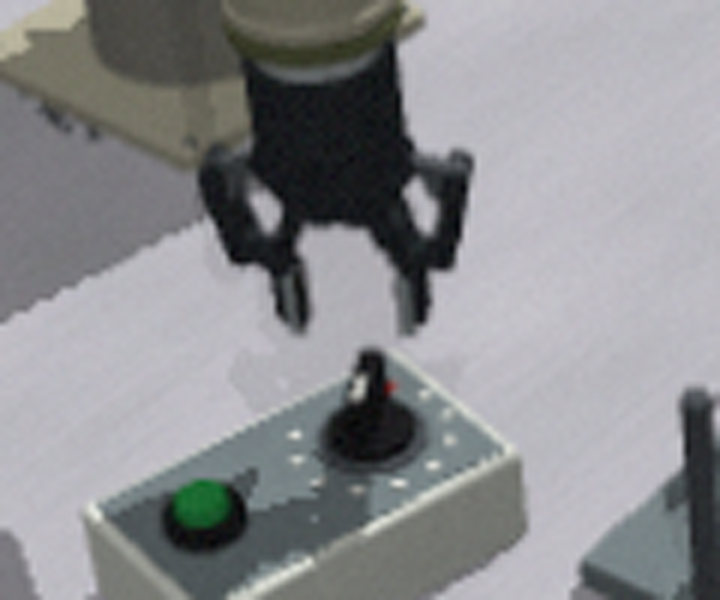

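The fingers straddle the dial bar at (365,380), and the white pointer is opposite the red dot, so it stands at 6 clicks. I'll go down and grip.

>>> send_rows(steps=[[[0,0,-0.6],[0,0,0]],[[0,0,-1.2],[0,0,0]],[[0,0,-1.7],[0,0,0]],[[0,0,-1.87],[0,0,0]],[[0,0,-1.87],[0,0,0]]])

```text
time: 33.62
tool_pos: [437.9, -276.5, 75.2]
tcp_rot: [180.0, 0.1, -56.8]
ft_force: [-0.6, -0.4, 1.3]
finger_gap: 51.5
grip_force: 0.0
```

>>> send_rows(steps=[[[0,0,0],[0,0,0]],[[0,0,0],[0,0,0]],[[0,0,0],[0,0,0]],[[0,0,0],[0,0,0]],[[0,0,0],[0,0,0]],[[0,0,0],[0,0,0]]], fingers=1.0, squeeze=40)

```text
time: 34.38
tool_pos: [438.7, -277.1, 76.7]
tcp_rot: [-180.0, -0.1, -56.8]
ft_force: [-1.3, 0.3, 6.2]
finger_gap: 13.5
grip_force: 40.9
```

>>> send_rows(steps=[[[0,0,0],[0,0,0.15]],[[0,0,0],[0,0,0.32]],[[0,0,0],[0,0,0.49]],[[0,0,0],[0,0,0.66]],[[0,0,0],[0,0,0.83]],[[0,0,0],[0,0,1.0]],[[0,0,0],[0,0,1.17]],[[0,0,0],[0,0,1.34]],[[0,0,0],[0,0,1.5]],[[0,0,0],[0,0,1.571]]])

```text
time: 35.62
tool_pos: [438.9, -275.9, 76.6]
tcp_rot: [-180.0, -0.1, 33.4]
ft_force: [-0.4, 6.6, 8.8]
finger_gap: 13.2
grip_force: 41.5
```

>>> send_rows(steps=[[[0,0,0],[0,0,0]],[[0,0,0],[0,0,0]],[[0,0,0],[0,0,0]]])

```text
time: 36.0
tool_pos: [438.9, -275.9, 76.7]
tcp_rot: [-180.0, -0.1, 33.2]
ft_force: [-0.4, 6.7, 8.0]
finger_gap: 13.2
grip_force: 41.5
```

>>> send_rows(steps=[[[0,0,0],[0,0,0]],[[0,0,0],[0,0,0]],[[0,0,0],[0,0,0]],[[0,0,0],[0,0,0]],[[0,0,0.5],[0,0,0]],[[0,0,1.2],[0,0,0]],[[0,0,2.0],[0,0,0]],[[0,0,2.5],[0,0,0]]], fingers=0.4)

```text
time: 37.0
tool_pos: [439.0, -277.3, 153.4]
tcp_rot: [179.9, -0.0, 33.2]
ft_force: [-0.5, -0.5, -1.2]
finger_gap: 51.0
grip_force: 0.0
```

```bash
python3 - <<'E'
from h import *
np.set_printoptions(precision=1,suppress=True)
s=snapshot('scene');save(s,'m11.png',(120,190,240,290),6)
st=sense();print(st['tool_pos'],st['tcp_rot'],st['joint_pos'])
a=np.radians
for k in range(2,5):
    g=a(123.1-30*k);print(k,(proj(s,(439.3+42*np.cos(g),-277.1+42*np.sin(g),61))-[120,190])*6,(proj(s,(439.3+20*np.cos(g),-277.1+20*np.sin(g),105))-[120,190])*6)
E
```

```text
[ 439.7 -277.8  155. ] [179.7  -0.1  33.2] [-37.9  -2.4 103.5   0.   78.6  18.8]
2 [446.1 414. ] [398.3 360.8]
3 [449.8 439.7] [399.8 372.9]
4 [432.3 465.3] [391.1 384.9]
```

View pics/m11.png

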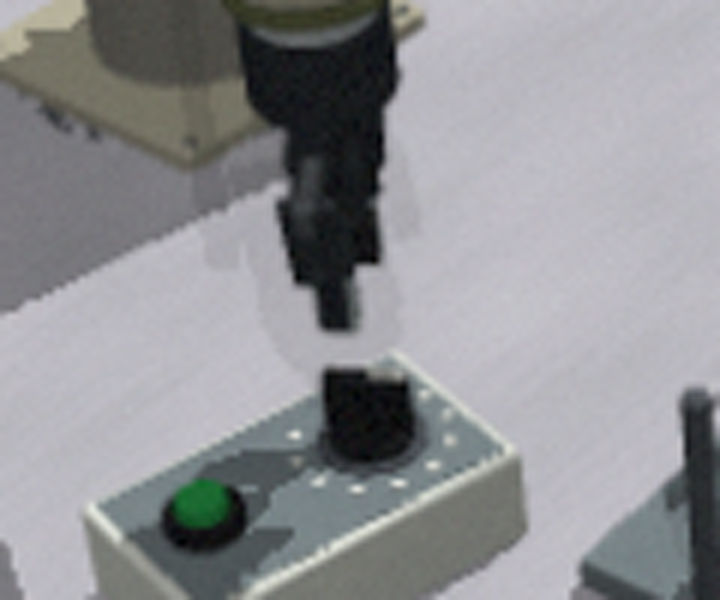

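The pointer now aims at the third dot (450,440). Next is the button.

>>> send_rows(steps=[[[-0.2,-0.9,0],[0,0,0]],[[-0.4,-2.0,0],[0,0,0]],[[-0.6,-2.9,0],[0,0,0]],[[-0.71,-3.35,0],[0,0,0]],[[-0.71,-3.35,-0.7],[0,0,0]],[[-0.71,-3.35,-1.5],[0,0,0]],[[-0.71,-3.35,-2.0],[0,0,0]],[[-0.71,-3.35,-2.2],[0,0,0]],[[-0.71,-3.35,-2.2],[0,0,0]]], fingers=1.0)

```text
time: 38.17
tool_pos: [417.0, -377.0, 84.9]
tcp_rot: [-180.0, 0.0, 33.2]
ft_force: [0.0, -0.1, -0.0]
finger_gap: 0.0
grip_force: 0.0
```

```bash
python3 - <<'E'
from h import *
np.set_printoptions(precision=1,suppress=True)
S={c:snapshot(c) for c in('scene','top')}
st=sense();print(st['tool_pos'],st['tcp_rot'],st['ft_force'],st['finger_gap'])
for k in('blue','red','yellow'):
    for q,c in blobs(S['top'],k,(225,194,300,203)): print(k,c,at(S['top'],c,190)[:2])
    for q,c in blobs(S['scene'],k,(260,170,320,215)): print(k,'scene',c,at(S['scene'],c,172)[:2])
E
```

```text
[ 417.4 -377.6   85.8] [179.9  -0.   33.2] [ 0.   0.1 -0.2] -0.14196511140664408
blue [233.5 198.5] [611.9 160.3]
blue scene [304.5 205.1] [663.1  80.6]
red [259.2 197.4] [616.4  82.6]
red scene [293.  200.2] [615.8  83.1]
yellow [285.1 196.8] [619.8   4.6]
yellow scene [279.2 211.8] [618.3   0.8]
```

Nothing has shifted on the rail. I'll press down gradually.

>>> send_rows(steps=[[[0,0,-0.2],[0,0,0]],[[0,0,-0.33],[0,0,0]],[[0,0,-0.43],[0,0,0]],[[0,0,-0.48],[0,0,0]],[[0,0,-0.48],[0,0,0]],[[0,0,-0.48],[0,0,0]]])

```text
time: 39.02
tool_pos: [418.1, -378.4, 75.5]
tcp_rot: [179.8, -0.0, 33.2]
ft_force: [-10.8, 10.7, 37.1]
finger_gap: 0.0
grip_force: 18.4
```

```bash
python3 - <<'E'
from h import *
np.set_printoptions(precision=1,suppress=True)
s=snapshot('scene');save(s,'m12.png',(130,230,200,290),10)
st=sense();print(st['tool_pos'],st['tcp_rot'],st['ft_force'],st['finger_gap'],st['wrist_torque'])
print((proj(s,st['tool_pos'])-[130,230])*10)
E
```

```text
[ 418.1 -378.4   75.5] [179.8  -0.   33.2] [-10.3  10.1  36.2] 0.2742695249971701 [2.  1.9 0. ]
[232.6 438.4]
```

View pics/m12.png

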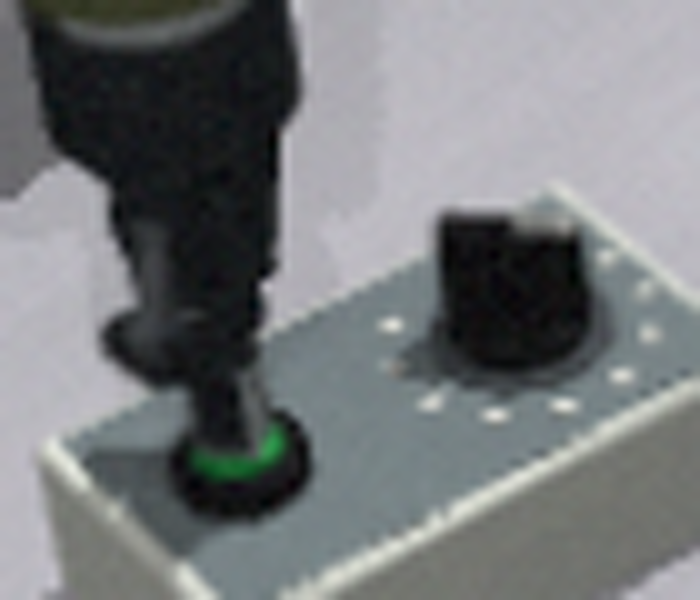

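The button is flush with its collar at (235,460) under 37 N, so it is fully down (5 N is enough). The dial still stands at dot 3. I'll lift away and check by numbers.

>>> send_rows(steps=[[[0,0,0.3],[0,0,0]],[[0,0,0.9],[0,0,0]],[[0,0,1.8],[0,0,0]],[[0,0,2.8],[0,0,0]],[[0,0,3.8],[0,0,0]],[[-0.5,1.0,4.5],[0,0,0]],[[-1.0,2.5,4.5],[0,0,0]],[[-1.0,4.0,4.5],[0,0,0]],[[-1.0,5.5,4.5],[0,0,0]],[[-1.0,5.5,4.5],[0,0,0]]])

```text
time: 40.33
tool_pos: [386.8, -209.8, 205.7]
tcp_rot: [-180.0, -0.0, 33.4]
ft_force: [0.1, -1.1, 0.2]
finger_gap: -0.3
grip_force: 0.0
```

```bash
python3 - <<'E'
from h import *
np.set_printoptions(precision=1,suppress=True)
HR['green']=((50,120,60),(85,255,255))
S={c:snapshot(c) for c in('scene','top')}
st=sense();print(st['time'],st['tool_pos'],st['ft_force'])
for q,c in blobs(S['scene'],'green',(140,260,170,285)): print('btn',q,c,at(S['scene'],c,77)[:2])
for k in('blue','red','yellow'):
    for q,c in blobs(S['top'],k,(225,194,300,203)): print(k,c,at(S['top'],c,190)[:2])
    for q,c in blobs(S['scene'],k,(260,170,320,215)): print(k,'scene',c,at(S['scene'],c,172)[:2])
g=cv2.cvtColor(S['scene']['img'],cv2.COLOR_RGB2GRAY)[245:262,172:196]; y,x=np.where(g>120)
# pointer: brightest spot on the dial's top, against its places for clicks 2..4
for k in range(1,6):
    a=np.radians(123.1-30*k);print(k,[int(g2) for g2 in [cv2.getRectSubPix(cv2.cvtColor(S['scene']['img'],cv2.COLOR_RGB2GRAY),(2,2),tuple(map(float,proj(S['scene'],(439.3+r*np.cos(a),-277.1+r*np.sin(a),105))))).mean() for r in (8,13,18)]])
E
```

```text
40.425 [ 387.  -212.1  205.9] [0.1 0.1 0.3]
btn [149 270   9   8  60] [153.1 273.4] [ 417.7 -378.3]
blue [233.5 198.5] [611.9 160.3]
blue scene [304.7 205.2] [664.1  80.2]
red [259.8 197.2] [617.1  81.1]
red scene [293. 200.] [615.   84.2]
yellow [285.4 197.4] [617.8   3.5]
yellow scene [279.2 211.8] [618.3   0.8]
1 [151, 161, 173]
2 [133, 137, 163]
3 [106, 111, 124]
4 [70, 46, 35]
5 [37, 21, 14]
```

```bash
python3 -c "
from h import *
print(order.hand_in())"
```

```text
the job is handed in; nothing more can be done
None
```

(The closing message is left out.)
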